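# Put a dissecting bench's clamps and jar back on their own places

## Task

Beside the microscope, the two steel clamps and the lidded jar lie on one another's places. Set one of them aside on the empty round cork mat, let go of it, and then put everything right: the clamp with its jaws ratcheted shut on the slim black pad, the clamp with its jaws open on the broad black pad (each flat, lengthwise along its pad, either way round, hinge at the middle of the pad), and the jar upright in the middle of the white square tile. Never tip the jar over; finish with the cork mat empty.

Things in the scene. Friction and masses are not known exactly. Their poses are not given: they have to be found in the camera images.
- shut_clamp: Steel ring-handled clamp, RATCHETED SHUT (jaws together), loose, one rigid piece, 128 long, 52 wide over the rings, 45 g, lying flat on the tile at the start. Origin under the hinge; z up; x towards the jaw tips (end 44 ahead; rings end 84 behind). Hinge: flat-sided block 20 (x) x 14 (y) x 8 high, centred on the origin, near the centre of mass: grip it across y. The rest is 5 to 6 high.
- open_clamp: Like the shut clamp but OPEN: jaws spread in a V (20 mm across the tips), rings 81 mm wide overall; one rigid piece (stays open), 45 g, lying flat on the slim pad at the start. Same hinge block 20 (x) x 14 (y) x 8 high to grip across y, same origin under the hinge; z up; x towards the jaw tips (end 44 ahead; rings end 84 behind).
- jar: Round glass jar with a white lid, 48 diameter, 60 high, about 120 g, loose, standing. Origin: centre of the underside; z up along its axis. Grip across its diameter, mid-height. At the start it stands on the broad pad.
- slim_pad: Slim black rubber pad, 170 (x) x 50 (y), 4 thick, fixed to the bench. Origin: centre of its underside, at bench level. Place of the shut clamp.
- broad_pad: Broad black rubber pad, 170 (x) x 100 (y), 4 thick, fixed. Origin: centre of its underside, at bench level. Place of the open clamp.
- tile: White square ceramic tile, 80 x 80, 4 thick, fixed. Origin: centre of its underside, at bench level. Place of the jar.
- cork_mat: Round cork mat, 110 diameter, 4 thick, fixed; empty at the start: the free spot. Origin: centre of its underside, at bench level.
There are look-alikes about, which are no part of the job. What is shaped like the slim_pad but green or orange is not meant.

How it is judged:
By the outcome, as a careful person would: the job done as asked, in the order asked, and still so for the second after the job is handed in, with the robot touching nothing.
It also fails if it takes over 125 s, if anything falls off the work surface, if the arm or the gripper's body presses on something with over 40 N, if the wrist force passes 120 N, or if a joint passes its speed limit or range.

## Robot

A 6-joint arm with a two-finger parallel gripper is mounted at the origin on the work surface. World frame = base frame: x ahead of the robot, y to its left, z up, the work surface at z = 0. Lengths are in mm, angles in rad, forces in N, time in s.
With the tool pointing down it reaches from about 350 to 775 mm from the base axis. Payload 7.3 kg.
Tool frame: the origin (TCP) lies at the very end of the fingers, on their centre line; the grasp point (between the pads) lies 19 mm behind it; z points along the fingers, y is the line along which they close (so a half turn about z gives the same grasp; the last joint's range is limited). The gripper opens to 92 mm and grips with 3 to 60 N. Pads are 19 mm wide; open, the fingers measure 130 mm over their backs; the gripper's body (75 mm by 190 mm) begins 47 mm behind the grasp point.
Start: joints at [1.135, 0.342, 1.524, -0, 1.275, -0.146], TCP at [150.009, 503.132, 226.741] pointing down, gripper open.
Joint ranges: [-2.53, 2.53], [-0.77, 2.02], [0.04, 2.7], [-1, 4.14], [0.28, 2.66], [-3.11, 3.11]. Speed limits (rad/s): [2.57, 2.57, 3.14, 3.14, 3.14, 3.14].

## Interface

Orientations are given as [roll, pitch, yaw] about the fixed x, y, z axes, in that order (R = Rz(yaw) Ry(pitch) Rx(roll)).
In Python, from plant import get_obs, vision, workorder gives the robot as it stands.
- The arm moves only by the shell command python3 -m pendant 'ROWS' [OPENING]. ROWS is a JSON object of lists of equal length, an entry for each row: "dp": the shift along the tool's x, y, z in m, a list of three; "rotation": the turn, a rotation vector about the tool's x, y, z in rad, a list of three. A call has 1 to 8 rows; each row is the pose to reach, as a shift and turn from the pose commanded when the call began, along the tool's axes at that moment; what a row does not reach only later rows make up. A row lasts 1/8 s, in which the tool goes at most 62.5 mm and 10.7 degrees, less where a joint would pass 70% of its speed; a pose out of reach is approached as far as the arm can. A call with a gripper value outside its range is refused whole. OPENING is the finger opening in m, from 0 to 0.0918, set as the call begins (- or left out, the last holds). The fingers move at their own pace and stop on an object; the grip force is fixed at half the most. Time passes only in rows, so rows that repeat a pose let the fingers close. It gives the time, the measured TCP pose, the force, the opening and the grip force at its end, in the units of the state.
- get_obs(): the state, without advancing time (a new reading comes with each control period).
- vision.capture(name): name is "scene" or "top"; returns a dict with "pixels" (400x640x3 uint8, red, green, blue), "vfov" (degrees; the focal length in pixels is half the picture's height over the tangent of half this angle, whatever the lens; pixels are square), "cx", "cy" (the principal point, pixels), "dist" ([k1, k2, p1, p2, k3] as OpenCV has them; the pictures are not rectified), "pose" (4x4, takes a point from camera to world coordinates). Camera axes: x right, y up, looking along -z (the intrinsics and any distortion apply to the point x, -y, -z); pixel columns grow to the right and rows downward; lengths in mm; the calibration is good to about 2 mm. A picture is of the moment at which its call begins. There is no depth.
- workorder.close_job(): hands the job in; it is judged then, once.
The state is a dict: "time": time; "joint_positions": joint angles; "dq": joint speeds; "tau": joint torques, N m; "tool_pos": TCP position; "tcp_rot": TCP orientation; "contact_force": force on the tool from outside, world axes, zero at the start; "moment": the same for the moment, N m; "grip_width": finger opening in mm; "finger_force": force on a finger pad.
Only numpy, scipy, OpenCV 4.12 (cv2) and the standard library are available. Lean on these libraries where they do the work, as an engineer would, in place of code of your own. Each camera call takes 0.05 s, during which the arm holds its last target. There are 200 camera calls.

## Working session

There is one attempt and no reset: what is moved stays moved. The work goes in short steps, Python scripts to look and compute and a shell command to move; the robot and the scene stay as the last step left them, time stands still between calls to the robot, and variables do not carry over. Pictures are saved under pics/ and viewed, at most 14 in all, crops included, and the job is handed in when it is done.

```bash
ls; mkdir -p pics; python3 - <<'E'
from plant import get_obs, vision
import cv2,pickle
for n in("scene","top"):
    c=vision.capture(n); cv2.imwrite(f"pics/{n}0.png",c["pixels"][:,:,::-1]); pickle.dump(c,open(f"{n}0.pkl","wb"))
    print({k:v for k,v in c.items() if k!="pixels"})
print(get_obs())
E
```

```text
pics
{'vfov': 46.02441227215476, 'cx': 320.919234574438, 'cy': 196.8729644564007, 'dist': array([0.01282234, 0.        , 0.        , 0.        , 0.        ]), 'pose': array([[ 6.49718508e-01, -4.27134293e-01,  6.28826014e-01,
         1.27184812e+03],
       [ 7.60164939e-01,  3.60833080e-01, -5.40322824e-01,
        -6.99448046e+02],
       [ 3.88918002e-03,  8.29069228e-01,  5.59132444e-01,
         7.55892828e+02],
       [ 0.00000000e+00,  0.00000000e+00,  0.00000000e+00,
         1.00000000e+00]])}
{'vfov': 50.27203071172244, 'cx': 318.4176890439179, 'cy': 196.75977402148374, 'dist': array([-0.09020281,  0.        ,  0.        ,  0.        ,  0.        ]), 'pose': array([[-2.93040407e-02,  9.84577092e-01, -1.72479634e-01,
         2.80082350e+02],
       [-9.99506634e-01, -3.08138876e-02, -6.08225293e-03,
        -1.22169262e+01],
       [-1.13032149e-02,  1.72216304e-01,  9.84994306e-01,
         1.05566845e+03],
       [ 0.00000000e+00,  0.00000000e+00,  0.00000000e+00,
         1.00000000e+00]])}
{'time': 0.1, 'joint_positions': array([ 1.13500374e+00,  3.42626534e-01,  1.52487772e+00,  1.87598659e-05,
        1.27538583e+00, -1.46027176e-01]), 'dq': array([ 1.17834990e-03, -1.70703879e-03, -2.08601150e-03, -5.69834754e-05,
       -4.19470396e-04,  6.00079956e-04]), 'tau': array([ 3.27823000e-03, -4.31999052e+01, -2.44696695e+01,  7.23144226e-02,
        5.26514417e-02, -4.58274690e-05]), 'tool_pos': array([149.8496089 , 502.80770552, 226.14349345]), 'tcp_rot': array([-3.14031164e+00, -2.06536301e-04,  2.85182163e+00]), 'contact_force': array([-0.24517464,  0.63768299,  0.9877488 ]), 'moment': array([ 0.05409944, -0.00837763,  0.03796264]), 'finger_force': 0.0, 'grip_width': 91.74010603003488}
```

View pics/top0.png

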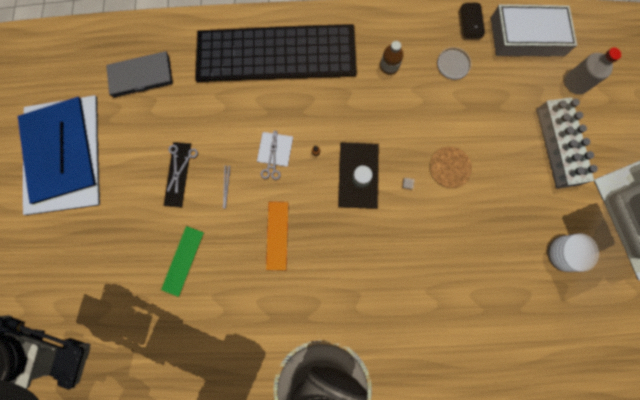

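View pics/scene0.png

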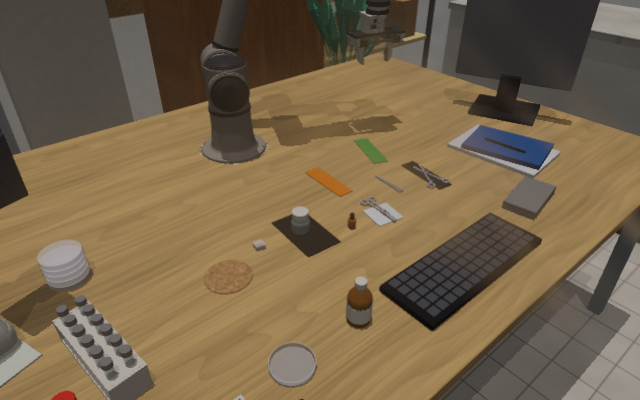

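The top view shows the slim pad at (178,174) with the open clamp on it, the tile at (275,149) with the shut clamp, the broad pad at (359,175) with the jar, and the cork mat at (450,167). The green and orange pads are decoys.

```bash
cat > h.py <<'E'
import numpy as np,cv2,pickle
def KD(c):
    f=200/np.tan(np.radians(c["vfov"]/2)); return np.array([[f,0,c["cx"]],[0,f,c["cy"]],[0,0,1.]]),np.array(c["dist"])
def unproj(c,uv,z):
    K,D=KD(c); uv=np.atleast_2d(np.array(uv,float))
    n=cv2.undistortPoints(uv.reshape(-1,1,2),K,D).reshape(-1,2)
    P=c["pose"]; d=np.c_[n[:,0],-n[:,1],-np.ones(len(n))]@P[:3,:3].T
    return P[:3,3]+d*((z-P[2,3])/d[:,2])[:,None]
def proj(c,X):
    K,D=KD(c); P=c["pose"]; q=(np.atleast_2d(X)-P[:3,3])@P[:3,:3]; q=q*[1,-1,-1]
    return cv2.projectPoints(q.reshape(-1,1,3),np.zeros(3),np.zeros(3),K,D)[0].reshape(-1,2)
def rect(c,mask,z):
    """min-area rect (world, at height z) of largest blob in mask"""
    cs=cv2.findContours(mask.astype(np.uint8),cv2.RETR_EXTERNAL,cv2.CHAIN_APPROX_NONE)[0]
    k=max(cs,key=cv2.contourArea).reshape(-1,2); w=unproj(c,k,z)[:,:2]
    return cv2.minAreaRect(w.astype(np.float32)),w
def crop(c,x0,x1,y0,y1,s,name):
    cv2.imwrite(name,cv2.resize(c["pixels"][y0:y1,x0:x1,::-1],None,fx=s,fy=s,interpolation=cv2.INTER_CUBIC))
E
python3 - <<'E'
from h import *
c=pickle.load(open("top0.pkl","rb")); I=c["pixels"].astype(int); g=I.sum(2)
def win(m,x0,x1,y0,y1):
    o=np.zeros(m.shape,bool); o[y0:y1,x0:x1]=m[y0:y1,x0:x1]; return o
dark=g<150; white=I.min(2)>150
close=lambda m,k:cv2.morphologyEx(m.astype(np.uint8),cv2.MORPH_CLOSE,np.ones((k,k)))
print("slim",rect(c,close(win(dark,155,205,130,215),5),4)[0])
print("broad",rect(c,win(dark,330,390,130,220),4)[0])
print("tile",rect(c,win(white,250,300,125,172),4)[0])
hsv=cv2.cvtColor(c["pixels"],cv2.COLOR_RGB2HSV)
print("corkpix",I[167,450],"wood",I[205,450])
print("jarlid",rect(c,win(white,345,380,155,195),60)[0])
print("cork rim",unproj(c,[[430,167],[471,167],[450,147],[450,188]],4)[:,:2])
crop(c,155,315,120,220,5,"pics/a.png"); crop(c,330,490,120,220,5,"pics/b.png")
E
```

```text
slim ((535.1585083007812, 354.8174133300781), (46.743568420410156, 165.257568359375), 83.83513641357422)
broad ((517.640380859375, -108.3830337524414), (95.92278289794922, 164.64614868164062), 85.8110122680664)
tile ((589.9354858398438, 84.78294372558594), (41.76849365234375, 78.47090911865234), 79.08609008789062)
corkpix [152 106  59] wood [179 139  81]
jarlid ((506.43280029296875, -114.38652801513672), (38.3492546081543, 39.31027603149414), 87.42627716064453)
cork rim [[ 532.21616307 -291.86778281]
 [ 529.24773319 -397.9685877 ]
 [ 583.61170946 -348.08658451]
 [ 476.29789968 -338.76771779]]
```

View pics/a.png

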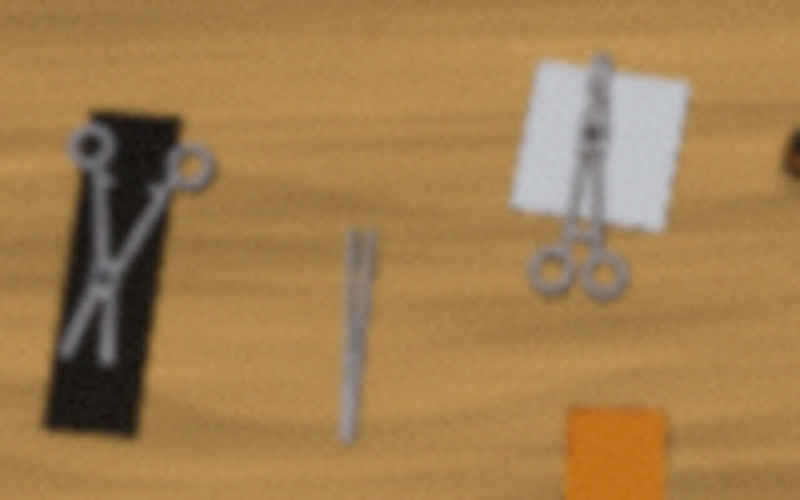

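View pics/b.png

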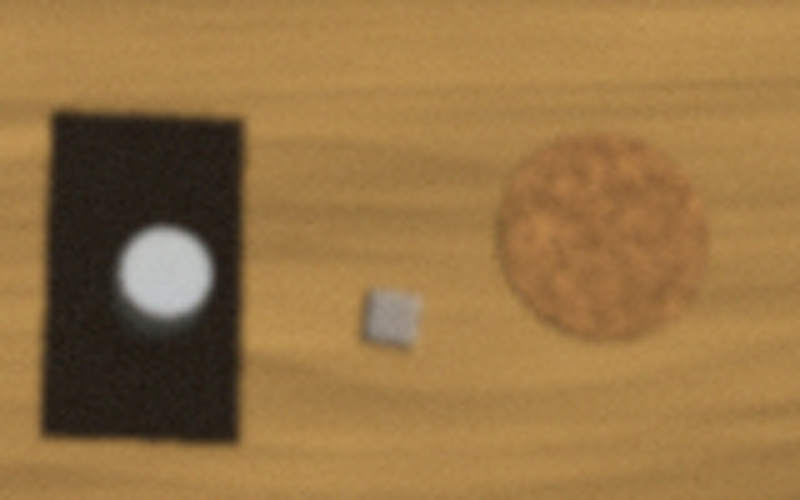

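Crop a (5x, offset 155,120) shows:
- **Open clamp:** hinge (103,278), jaw tips (66,357) and (108,362), rings (92,147) and (191,166).
- **Shut clamp:** tip (600,57), hinge (593,132), rings (551,270) and (604,275).
- **Tile corners:** (538,60), (690,82), (665,232), (512,208).
- **Slim pad corners:** (92,112), (182,120), (136,436), (45,430).

Crop b (offset 330,120) shows the broad pad corners at (53,113), (243,120), (238,440) and (42,436). The lid is at (166,272) and the cork mat is centred at (604,238).

```bash
cat >> h.py <<'E'
def cr(c,pts,x0,y0,z,s=5): return unproj(c,(np.array(pts,float)+.5)/s-.5+[x0,y0],z)[:,:2]
def goto(x,y,z,yaw):
    """tool-frame shift [m] and z-turn [deg] from the measured pose"""
    from plant import get_obs
    from scipy.spatial.transform import Rotation as R
    o=get_obs(); r=R.from_euler('xyz',o["tcp_rot"])
    t=R.from_euler('xyz',[np.pi,0,yaw])
    print("dp",(r.inv().apply(np.array([x,y,z])-o["tool_pos"])/1000).round(4),"rot",(r.inv()*t).as_rotvec().round(4),"t",round(o["time"],2))
E
python3 - <<'E'
from h import *
c=pickle.load(open("top0.pkl","rb")); s=pickle.load(open("scene0.pkl","rb"))
d=np.degrees
def quad(n,p,x0,L):
    w=cr(c,p,x0,120,4); a=(w[0]+w[1]-w[2]-w[3])/2; b=(w[1]+w[2]-w[0]-w[3])/2
    m=w.mean(0); print(n,m.round(1),"len",np.linalg.norm(a).round(1),np.linalg.norm(b).round(1),"yaw",np.arctan2(a[1],a[0]).round(3),np.arctan2(b[0],-b[1]).round(3)); return w
W={}
W['slim']=quad("slim",[(92,112),(182,120),(136,436),(45,430)],155,0)
W['tile']=quad("tile",[(538,60),(690,82),(665,232),(512,208)],155,0)
W['broad']=quad("broad",[(53,113),(243,120),(238,440),(42,436)],330,0)
for n,h,t,r in(("open",(103,278),[(66,357),(108,362)],[(92,147),(191,166)]),("shut",(593,132),[(600,57)],[(551,270),(604,275)])):
    H=cr(c,[h],155,120,12)[0];T=cr(c,t,155,120,9).mean(0);Rr=cr(c,r,155,120,9).mean(0);v=T-Rr
    print(n,H.round(1),"tip",np.linalg.norm(T-H).round(1),"ring",np.linalg.norm(Rr-H).round(1),"yaw",np.arctan2(v[1],v[0]).round(3)); W[n]=np.array([H,T,Rr])
print("jar lid",cr(c,[(166,272)],330,120,64),"cork",cr(c,[(604,238)],330,120,4))
im=s["pixels"][:,:,::-1].copy(); im=cv2.resize(im[130:310,190:470],None,fx=2.8,fy=2.8,interpolation=cv2.INTER_CUBIC)
def dr(p,z,col):
    q=((proj(s,np.c_[p,np.full(len(p),z)])-[190,130]+.5)*2.8-.5).round().astype(int); cv2.polylines(im,[q],len(q)>3,col,1)
for k in('slim','tile','broad'): dr(W[k],4,(0,0,255))
for k in('open','shut'): dr(W[k],10,(0,255,0))
a=np.linspace(0,6.28,40); e=np.c_[np.cos(a),np.sin(a)]
dr(cr(c,[(604,238)],330,120,4)[0]+55*e,4,(255,0,0)); J=cr(c,[(166,272)],330,120,64)[0]
dr(J+24*e,4,(255,0,0)); dr(J+20*e,64,(255,0,255))
cv2.imwrite("pics/ov.png",im)
E
```

```text
slim [534.6 354.3] len 167.3 48.0 yaw -0.115 -0.112
tile [593.1 102.3] len 80.1 79.7 yaw -0.174 -0.189
broad [ 518.  -108.5] len 166.8 97.7 yaw -0.071 -0.06
open [529.9 357. ] tip 42.2 ring 66.5 yaw 2.909
shut [597.7 105.5] tip 41.1 ring 73.0 yaw -0.11
jar lid [[ 505.48509218 -113.48213647]] cork [[ 530.20328608 -344.41241747]]
```

View pics/ov.png

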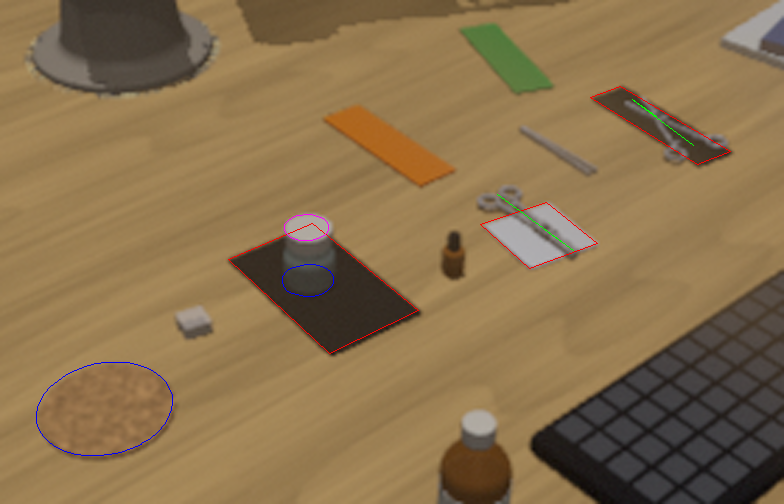

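The points measured in the top view reproject well into the scene view, within about 2 mm. I'll take the jar first, at (506,-114).

```bash
python3 -c "
from h import *
goto(506,-114,150,3.07)"
```

```text
dp [-0.5176 -0.4892  0.0767] rot [-0.0013 -0.0003 -0.2182] t 0.1
```

```bash
python3 -m pendant '{"dp":[[-0.02,-0.02,0],[-0.06,-0.06,0.01],[-0.10,-0.095,0.015],[-0.14,-0.13,0.02],[-0.18,-0.17,0.025],[-0.22,-0.21,0.03],[-0.26,-0.245,0.035],[-0.30,-0.28,0.04]],"rotation":[[0,0,0],[0,0,0],[0,0,0],[0,0,0],[0,0,0],[0,0,0],[0,0,0],[0,0,0]]}' 0.0918 && python3 -m pendant '{"dp":[[-0.04,-0.04,0.005],[-0.08,-0.08,0.01],[-0.12,-0.12,0.015],[-0.16,-0.155,0.02],[-0.19,-0.18,0.03],[-0.21,-0.2,0.035],[-0.2176,-0.2092,0.0367],[-0.2176,-0.2092,0.0367]],"rotation":[[0,0,-0.02],[0,0,-0.06],[0,0,-0.1],[0,0,-0.14],[0,0,-0.17],[0,0,-0.2],[0,0,-0.218],[0,0,-0.218]]}'
python3 -c "
from h import *
goto(506,-114,15,3.07)"
```

```text
time: 1.1
tool_pos: [358.1, 147.5, 186.6]
tcp_rot: [3.141, 0.0, 2.852]
contact_force: [0.3, 0.8, -0.2]
grip_width: 92.1
finger_force: 0.0
time: 2.1
tool_pos: [505.9, -113.6, 149.7]
tcp_rot: [3.141, -0.001, 3.069]
contact_force: [-0.8, -0.4, -0.0]
grip_width: 91.9
finger_force: 0.0
dp [-0.0003 -0.0005  0.1347] rot [ 0.0005 -0.0009 -0.0012] t 2.1
```

```bash
python3 -m pendant '{"dp":[[0,0,0.02],[0,0,0.05],[0,0,0.08],[0,0,0.105],[0,0,0.12],[0,0,0.13],[0,0,0.1345],[0,0,0.1345]],"rotation":[[0,0,0],[0,0,0],[0,0,0],[0,0,0],[0,0,0],[0,0,0],[0,0,0],[0,0,0]]}' && python3 -m pendant '{"dp":[[0,0,0],[0,0,0],[0,0,0],[0,0,0],[0,0,0],[0,0,0],[0,0,0],[0,0,0]],"rotation":[[0,0,0],[0,0,0],[0,0,0],[0,0,0],[0,0,0],[0,0,0],[0,0,0],[0,0,0]]}' 0.04
```

```text
time: 3.1
tool_pos: [506.4, -113.6, 15.8]
tcp_rot: [-3.142, 0.001, 3.07]
contact_force: [-1.3, 0.0, -0.7]
grip_width: 91.6
finger_force: 0.0
time: 4.1
tool_pos: [506.2, -113.5, 15.5]
tcp_rot: [3.141, 0.0, 3.07]
contact_force: [0.2, -0.2, 1.3]
grip_width: 47.0
finger_force: 30.0
```

```bash
python3 -m pendant '{"dp":[[0,0,-0.01],[0,0,-0.03],[0,0,-0.05],[0,0,-0.06],[0,0,-0.06]],"rotation":[[0,0,0],[0,0,0],[0,0,0],[0,0,0],[0,0,0]]}' ; python3 -c "
from h import *
goto(530,-344.5,75,3.07)"
```

```text
time: 4.72
tool_pos: [506.6, -113.7, 76.1]
tcp_rot: [-3.141, 0.001, 3.07]
contact_force: [0.1, 0.1, -2.2]
grip_width: 47.0
finger_force: 30.0
dp [-0.0399 -0.2285  0.0013] rot [-0.0004  0.0014 -0.0002] t 4.72
```

```bash
python3 -m pendant '{"dp":[[-0.003,-0.015,0],[-0.009,-0.05,0],[-0.016,-0.09,0],[-0.023,-0.13,0],[-0.03,-0.17,0],[-0.036,-0.205,0],[-0.039,-0.223,0],[-0.04,-0.2285,0]],"rotation":[[0,0,0],[0,0,0],[0,0,0],[0,0,0],[0,0,0],[0,0,0],[0,0,0],[0,0,0]]}' ; python3 -m pendant '{"dp":[[0,0,0.01],[0,0,0.03],[0,0,0.045],[0,0,0.053],[0,0,0.057],[0,0,0.059],[0,0,0.06],[0,0,0.06]],"rotation":[[0,0,0],[0,0,0],[0,0,0],[0,0,0],[0,0,0],[0,0,0],[0,0,0],[0,0,0]]}'
```

```text
time: 5.72
tool_pos: [529.2, -345.1, 74.6]
tcp_rot: [3.141, -0.001, 3.069]
contact_force: [0.1, 0.5, -2.9]
grip_width: 46.8
finger_force: 30.0
time: 6.72
tool_pos: [529.9, -344.5, 15.8]
tcp_rot: [-3.141, 0.0, 3.07]
contact_force: [-0.6, -0.2, -1.8]
grip_width: 47.2
finger_force: 30.0
```

```bash
Z='"rotation":[[0,0,0],[0,0,0],[0,0,0],[0,0,0],[0,0,0],[0,0,0]]'; python3 -m pendant '{"dp":[[0,0,0.0005],[0,0,0.0005]],"rotation":[[0,0,0],[0,0,0]]}'; python3 -m pendant '{"dp":[[0,0,0.0005],[0,0,0.0005],[0,0,0.0005],[0,0,0.0005],[0,0,0.0005],[0,0,0.0005]],"rotation":[[0,0,0],[0,0,0],[0,0,0],[0,0,0],[0,0,0],[0,0,0]]}' 0.085;  python3 -m pendant '{"dp":[[0,0,-0.01],[0,0,-0.03],[0,0,-0.06],[0,0,-0.09],[0,0,-0.12],[0,0,-0.13],[0,0,-0.135]],"rotation":[[0,0,0],[0,0,0],[0,0,0],[0,0,0],[0,0,0],[0,0,0],[0,0,0]]}'
python3 -c "
from h import *
goto(530,357,150,2.909)"
```

```text
time: 6.98
tool_pos: [529.9, -344.5, 15.5]
tcp_rot: [-3.141, 0.001, 3.07]
contact_force: [-1.1, 0.6, 1.9]
grip_width: 47.3
finger_force: 30.0
time: 7.72
tool_pos: [529.7, -344.3, 14.5]
tcp_rot: [3.141, 0.0, 3.07]
contact_force: [0.0, 0.5, -0.1]
grip_width: 85.2
finger_force: 0.0
time: 8.6
tool_pos: [529.6, -344.3, 149.7]
tcp_rot: [3.142, 0.0, 3.07]
contact_force: [-0.6, -0.7, -0.6]
grip_width: 84.8
finger_force: 0.0
dp [ 4.990e-02  6.995e-01 -3.000e-04] rot [0.000e+00 1.000e-04 1.608e-01] t 8.6
```

```bash
python3 - <<'E'
from h import *
from plant import vision
L=[vision.capture("top") for _ in range(8)]; c=L[0]; c["pixels"]=np.mean([l["pixels"] for l in L],0).round().astype(np.uint8)
pickle.dump(c,open("top1.pkl","wb"))
a=cv2.resize(c["pixels"][138:212,160:202,::-1],None,fx=8,fy=8,interpolation=cv2.INTER_CUBIC)
b=cv2.resize(c["pixels"][124:198,254:298,::-1],None,fx=8,fy=8,interpolation=cv2.INTER_CUBIC)
cv2.imwrite("pics/c.png",np.hstack([a,b])); print(a.shape)
E
```

```text
(592, 336, 3)
```

View pics/c.png

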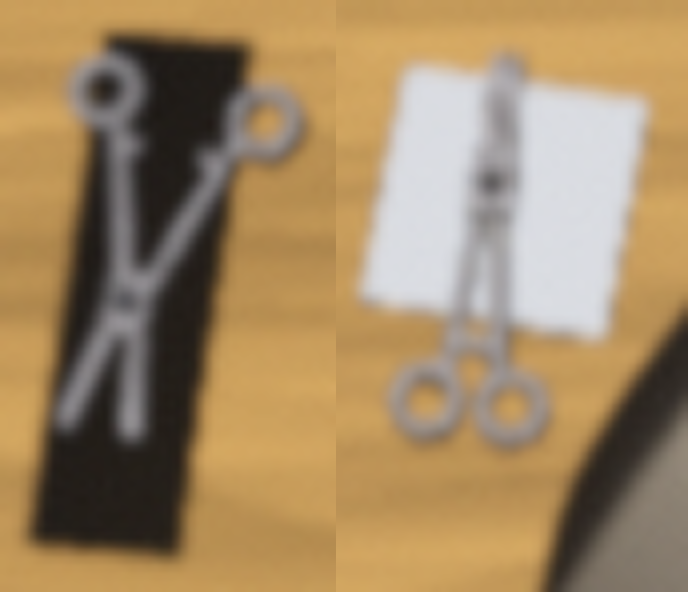

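Averaged 8x crop:
- **Open clamp:** hinge at about (128,298), jaw tips (66,432) and (131,440), rings (107,90) and (265,124).
- **Shut clamp:** tip (508,55), hinge (492,183), rings (427,402) and (511,407).

```bash
python3 - <<'E'
from h import *
c=pickle.load(open("top1.pkl","rb"))
for n,h,t,r,x0,y0 in(("open",(128,298),[(66,432),(131,440)],[(107,90),(265,124)],160,138),("shut",(156,183),[(172,55)],[(91,402),(175,407)],254,124)):
    H=cr(c,[h],x0,y0,12,8)[0];T=cr(c,t,x0,y0,8,8);R=cr(c,r,x0,y0,8,8)
    u=lambda p:(p-H)/np.linalg.norm(p-H)
    v=T.mean(0)-R.mean(0); b1=u(T[0])+u(T[-1]); b2=-u(R[0])-u(R[1])
    print(n,H.round(1),[np.linalg.norm(p-H).round(1) for p in(T.mean(0),R.mean(0))],[np.arctan2(w[1],w[0]).round(3) for w in(v,b1,b2)],"tipw/ringw",np.linalg.norm(T[0]-T[-1]).round(1),np.linalg.norm(R[0]-R[1]).round(1))
goto(530,356,150,2.92)
E
```

```text
open [530.9 356. ] [np.float64(44.7), np.float64(65.4)] [np.float64(2.911), np.float64(2.928), np.float64(2.901)] tipw/ringw 21.5 54.2
shut [596.5 105.9] [np.float64(44.2), np.float64(71.7)] [np.float64(-0.117), np.float64(-0.115), np.float64(-0.117)] tipw/ringw 0.0 26.7
dp [ 0.0497  0.6984 -0.0007] rot [ 0.0008 -0.0011  0.1498] t 9.0
```

```bash
python3 -m pendant '{"dp":[[0.001,0.02,0],[0.004,0.06,0],[0.007,0.105,0],[0.0105,0.15,0],[0.0135,0.195,0],[0.017,0.24,0],[0.02,0.285,0],[0.023,0.33,0]],"rotation":[[0,0,0],[0,0,0],[0,0,0],[0,0,0],[0,0,0],[0,0,0],[0,0,0],[0,0,0]]}' 0.036 && python3 -m pendant '{"dp":[[0.003,0.045,0],[0.006,0.09,0],[0.01,0.14,0],[0.014,0.19,0],[0.018,0.25,0],[0.022,0.31,0],[0.0255,0.355,0],[0.0265,0.368,0]],"rotation":[[0,0,0.01],[0,0,0.03],[0,0,0.05],[0,0,0.07],[0,0,0.1],[0,0,0.12],[0,0,0.135],[0,0,0.142]]}'
python3 -c "
from h import *
goto(530.5,356,5.5,2.912)"
```

```text
time: 10.0
tool_pos: [529.6, -10.9, 149.6]
tcp_rot: [3.141, 0.0, 3.07]
contact_force: [-0.4, -1.1, -0.0]
grip_width: 35.8
finger_force: 0.0
time: 11.0
tool_pos: [528.5, 358.7, 149.2]
tcp_rot: [3.141, -0.001, 2.931]
contact_force: [-0.5, 0.4, 0.2]
grip_width: 36.0
finger_force: 0.0
dp [-0.0026 -0.0022  0.1437] rot [ 0.0003 -0.0006  0.0194] t 11.0
```

```bash
python3 -m pendant '{"dp":[[0,0,0.02],[0,0,0.05],[0,0,0.075],[0,0,0.08],[0,0,0.08]],"rotation":[[0,0,0],[0,0,0],[0,0,0],[0,0,0],[0,0,0]]}'
python3 -c "
from h import *
goto(530.5,356,5.5,2.912)"
```

```text
time: 11.62
tool_pos: [530.5, 355.2, 70.1]
tcp_rot: [3.141, 0.0, 2.927]
contact_force: [-0.3, 0.2, -0.2]
grip_width: 35.8
finger_force: 0.0
dp [0.0002 0.0008 0.0646] rot [0.0001 0.0002 0.0155] t 11.62
```

```bash
python3 -m pendant '{"dp":[[0,0.0005,0.015],[0,0.0008,0.035],[0,0.0008,0.05],[0,0.0008,0.058],[0,0.0008,0.062],[0,0.0008,0.0645],[0,0.0008,0.0645]],"rotation":[[0,0,0.005],[0,0,0.015],[0,0,0.015],[0,0,0.015],[0,0,0.015],[0,0,0.015],[0,0,0.015]]}'; python3 -m pendant '{"dp":[[0,0,0],[0,0,0],[0,0,0],[0,0,0],[0,0,0],[0,0,0]],"rotation":[[0,0,0],[0,0,0],[0,0,0],[0,0,0],[0,0,0],[0,0,0]]}' 0.0
```

```text
time: 12.5
tool_pos: [530.8, 356.3, 5.3]
tcp_rot: [3.141, 0.0, 2.913]
contact_force: [0.8, 0.6, 0.1]
grip_width: 36.3
finger_force: 0.0
time: 13.25
tool_pos: [530.8, 356.3, 5.3]
tcp_rot: [3.141, 0.001, 2.913]
contact_force: [0.1, -0.3, 2.7]
grip_width: 13.9
finger_force: 28.9
```

```bash
python3 -m pendant '{"dp":[[0,0,-0.01],[0,0,-0.03],[0,0,-0.06],[0,0,-0.085],[0,0,-0.095],[0,0,-0.095]],"rotation":[[0,0,0],[0,0,0],[0,0,0],[0,0,0],[0,0,0],[0,0,0]]}'; python3 -c "
from h import *
goto(518,-108.5,100,3.076)"
```

```text
time: 14.0
tool_pos: [530.7, 356.2, 100.4]
tcp_rot: [3.141, 0.001, 2.913]
contact_force: [0.0, -0.2, -0.9]
grip_width: 13.6
finger_force: 28.9
dp [-9.300e-02 -4.555e-01  2.000e-04] rot [ 0.0006  0.0007 -0.1632] t 14.0
```

```bash
python3 -m pendant '{"dp":[[-0.003,-0.015,0],[-0.009,-0.045,0],[-0.017,-0.085,0],[-0.026,-0.128,0],[-0.035,-0.171,0],[-0.044,-0.214,0],[-0.0525,-0.257,0],[-0.061,-0.3,0]],"rotation":[[0,0,0],[0,0,0],[0,0,0],[0,0,0],[0,0,0],[0,0,0],[0,0,0],[0,0,0]]}'; python3 -m pendant '{"dp":[[-0.008,-0.04,0],[-0.016,-0.08,0],[-0.023,-0.115,0],[-0.028,-0.14,0],[-0.031,-0.152,0],[-0.032,-0.1555,0],[-0.032,-0.1555,0],[-0.032,-0.1555,0]],"rotation":[[0,0,-0.02],[0,0,-0.05],[0,0,-0.08],[0,0,-0.11],[0,0,-0.14],[0,0,-0.163],[0,0,-0.163],[0,0,-0.163]]}'
python3 -c "
from h import *
goto(518,-108.5,5.3,3.076)"
```

```text
time: 15.0
tool_pos: [520.6, 48.0, 99.0]
tcp_rot: [-3.141, -0.002, 2.912]
contact_force: [0.7, -0.3, -0.6]
grip_width: 13.8
finger_force: 28.9
time: 16.0
tool_pos: [517.6, -108.0, 99.8]
tcp_rot: [3.141, -0.001, 3.076]
contact_force: [0.1, 0.5, -0.3]
grip_width: 13.6
finger_force: 28.9
dp [-0.0005 -0.0005  0.0945] rot [ 0.0004 -0.0005  0.    ] t 16.0
```

```bash
python3 -m pendant '{"dp":[[0,0,0.015],[0,0,0.04],[0,0,0.065],[0,0,0.08],[0,0,0.088],[0,0,0.092],[-0.0003,-0.0003,0.0943],[-0.0003,-0.0003,0.0945]],"rotation":[[0,0,0],[0,0,0],[0,0,0],[0,0,0],[0,0,0],[0,0,0],[0,0,0],[0,0,0]]}'; python3 -m pendant '{"dp":[[0,0,0],[0,0,0],[0,0,0],[0,0,0]],"rotation":[[0,0,0],[0,0,0],[0,0,0],[0,0,0]]}' 0.036;  python3 -m pendant '{"dp":[[0,0,-0.01],[0,0,-0.04],[0,0,-0.08],[0,0,-0.12],[0,0,-0.14],[0,0,-0.14]],"rotation":[[0,0,0],[0,0,0],[0,0,0],[0,0,0],[0,0,0],[0,0,0]]}'
python3 -c "
from h import *
goto(596.5,105.9,145,-.115+np.pi)"
```

```text
time: 17.0
tool_pos: [518.5, -109.0, 5.9]
tcp_rot: [-3.141, 0.001, 3.076]
contact_force: [0.6, 0.2, -1.5]
grip_width: 13.9
finger_force: 28.9
time: 17.5
tool_pos: [518.2, -108.9, 5.6]
tcp_rot: [3.142, 0.0, 3.076]
contact_force: [-0.5, 0.3, 0.1]
grip_width: 35.8
finger_force: 0.0
time: 18.25
tool_pos: [519.1, -109.2, 147.6]
tcp_rot: [-3.14, 0.004, 3.076]
contact_force: [-0.3, 0.4, -0.6]
grip_width: 35.8
finger_force: 0.0
dp [-0.0631  0.2197  0.0026] rot [-0.001   0.0042  0.0492] t 18.25
```

```bash
python3 -m pendant '{"dp":[[-0.005,0.015,0],[-0.014,0.05,0],[-0.026,0.09,0],[-0.038,0.132,0],[-0.05,0.172,0],[-0.058,0.202,0],[-0.062,0.216,0],[-0.063,0.2195,0]],"rotation":[[0,0,0],[0,0,0.01],[0,0,0.02],[0,0,0.03],[0,0,0.04],[0,0,0.049],[0,0,0.049],[0,0,0.049]]}'; python3 -m pendant '{"dp":[[0,0,0.015],[0,0,0.045],[0,0,0.065],[0,0,0.07],[0,0,0.07]],"rotation":[[0,0,0],[0,0,0],[0,0,0],[0,0,0],[0,0,0]]}'
python3 -c "
from h import *
goto(596.5,105.9,5.4,-.115+np.pi)"
```

```text
time: 19.25
tool_pos: [595.0, 106.8, 144.5]
tcp_rot: [-3.141, -0.002, 3.028]
contact_force: [0.4, 0.2, -0.5]
grip_width: 36.5
finger_force: 0.0
time: 19.88
tool_pos: [595.3, 105.3, 75.3]
tcp_rot: [-3.142, -0.001, 3.026]
contact_force: [0.1, -0.1, 0.7]
grip_width: 35.9
finger_force: 0.0
dp [-0.0011  0.0007  0.0699] rot [-0.0001 -0.0005 -0.0008] t 19.88
```

```bash
python3 -m pendant '{"dp":[[-0.0005,0.0003,0.015],[-0.001,0.0006,0.035],[-0.001,0.0006,0.052],[-0.001,0.0006,0.062],[-0.001,0.0006,0.067],[-0.001,0.0006,0.0698],[-0.001,0.0006,0.0698]],"rotation":[[0,0,0],[0,0,0],[0,0,0],[0,0,0],[0,0,0],[0,0,0],[0,0,0]]}'; python3 -m pendant '{"dp":[[0,0,0],[0,0,0],[0,0,0],[0,0,0],[0,0,0],[0,0,0]],"rotation":[[0,0,0],[0,0,0],[0,0,0],[0,0,0],[0,0,0],[0,0,0]]}' 0.0;  python3 -m pendant '{"dp":[[0,0,-0.01],[0,0,-0.03],[0,0,-0.06],[0,0,-0.085],[0,0,-0.095],[0,0,-0.095]],"rotation":[[0,0,0],[0,0,0],[0,0,0],[0,0,0],[0,0,0],[0,0,0]]}'
python3 -c "
from h import *
goto(534.6,354.3,100,-.114+np.pi)"
```

```text
time: 20.75
tool_pos: [596.7, 106.5, 6.0]
tcp_rot: [3.141, 0.001, 3.027]
contact_force: [-0.6, 1.0, 0.2]
grip_width: 36.0
finger_force: 0.0
time: 21.5
tool_pos: [596.7, 106.6, 6.0]
tcp_rot: [3.141, 0.0, 3.027]
contact_force: [-0.0, 0.4, 2.3]
grip_width: 13.1
finger_force: 30.0
time: 22.25
tool_pos: [596.6, 106.5, 101.1]
tcp_rot: [3.141, 0.001, 3.027]
contact_force: [-0.3, 0.7, 0.1]
grip_width: 13.5
finger_force: 30.0
dp [0.09   0.2391 0.0011] rot [ 0.0002  0.0009 -0.0008] t 22.25
```

```bash
python3 -m pendant '{"dp":[[0.006,0.016,0],[0.02,0.053,0],[0.036,0.096,0],[0.053,0.14,0],[0.07,0.186,0],[0.082,0.218,0],[0.0885,0.235,0],[0.09,0.239,0]],"rotation":[[0,0,0],[0,0,0],[0,0,0],[0,0,0],[0,0,0],[0,0,0],[0,0,0],[0,0,0]]}'; python3 -m pendant '{"dp":[[0,0,0.015],[0,0,0.035],[0,0,0.05],[0,0,0.05]],"rotation":[[0,0,0],[0,0,0],[0,0,0],[0,0,0]]}'
python3 -c "
from h import *
goto(534.6,354.3,5.9,-.114+np.pi)"
```

```text
time: 23.25
tool_pos: [533.6, 355.1, 99.9]
tcp_rot: [-3.141, -0.001, 3.028]
contact_force: [0.4, -0.3, -0.5]
grip_width: 13.2
finger_force: 30.0
time: 23.75
tool_pos: [533.9, 352.9, 48.8]
tcp_rot: [-3.14, -0.003, 3.026]
contact_force: [0.2, 0.3, -1.1]
grip_width: 13.2
finger_force: 30.0
dp [-0.0007  0.0016  0.0429] rot [-0.0019 -0.0029 -0.002 ] t 23.75
```

```bash
python3 -m pendant '{"dp":[[0,0.0006,0.01],[0,0.0006,0.022],[0,0.0006,0.032],[0,0.0006,0.036],[0,0.0006,0.036]],"rotation":[[0,0,0],[0,0,0],[0,0,0],[0,0,0],[0,0,0]]}'
python3 -c "
from h import *
goto(534.6,354.3,5.9,-.114+np.pi)"
```

```text
time: 24.38
tool_pos: [534.4, 354.8, 14.4]
tcp_rot: [-3.141, -0.0, 3.027]
contact_force: [0.7, 0.8, -0.9]
grip_width: 13.6
finger_force: 30.0
dp [-0.0003 -0.0005  0.0085] rot [-0.0002 -0.0004 -0.0007] t 24.38
```

Release, then rise and move off to the middle so I can look.

```bash
python3 -m pendant '{"dp":[[0,-0.0003,0.005],[0,-0.0004,0.0075],[0,-0.0004,0.0085],[0,-0.0004,0.0085]],"rotation":[[0,0,0],[0,0,0],[0,0,0],[0,0,0]]}';  python3 -m pendant '{"dp":[[0,0,0],[0,0,0],[0,0,0],[0,0,0]],"rotation":[[0,0,0],[0,0,0],[0,0,0],[0,0,0]]}' 0.036;  python3 -m pendant '{"dp":[[0,0,-0.01],[0,0,-0.04],[0,0,-0.08],[0,0,-0.12],[0,0,-0.14],[0,0,-0.14]],"rotation":[[0,0,0],[0,0,0],[0,0,0],[0,0,0],[0,0,0],[0,0,0]]}'
python3 -c "
from h import *
goto(530,-344.5,140,3.07)"
```

```text
time: 24.88
tool_pos: [534.5, 354.4, 6.2]
tcp_rot: [3.142, -0.0, 3.027]
contact_force: [0.9, -0.2, 0.4]
grip_width: 13.1
finger_force: 30.0
time: 25.38
tool_pos: [534.5, 354.5, 6.3]
tcp_rot: [3.141, 0.0, 3.027]
contact_force: [0.1, 0.3, -0.9]
grip_width: 35.7
finger_force: 0.0
time: 26.12
tool_pos: [535.5, 354.9, 148.8]
tcp_rot: [3.139, 0.004, 3.027]
contact_force: [0.3, 0.1, 0.6]
grip_width: 36.1
finger_force: 0.0
dp [-0.0746 -0.6955  0.0072] rot [ 0.0026  0.004  -0.0432] t 26.12
```

```bash
python3 -m pendant '{"dp":[[-0.002,-0.02,0],[-0.0065,-0.06,0],[-0.0115,-0.107,0],[-0.0165,-0.154,0],[-0.0215,-0.2,0],[-0.0265,-0.247,0],[-0.0315,-0.294,0],[-0.0365,-0.34,0]],"rotation":[[0,0,0],[0,0,0],[0,0,0],[0,0,0],[0,0,0],[0,0,0],[0,0,0],[0,0,0]]}' 0.0918; python3 -m pendant '{"dp":[[-0.005,-0.045,0],[-0.01,-0.095,0],[-0.016,-0.15,0],[-0.022,-0.205,0],[-0.029,-0.27,0],[-0.034,-0.32,0],[-0.037,-0.35,0],[-0.038,-0.3555,0]],"rotation":[[0,0,0],[0,0,-0.01],[0,0,-0.02],[0,0,-0.03],[0,0,-0.04],[0,0,-0.043],[0,0,-0.043],[0,0,-0.043]]}';python3 -m pendant '{"dp":[[0,0,0],[0,0,0]],"rotation":[[0,0,0],[0,0,0]]}'
python3 - <<'E'
from h import *
from plant import vision
goto(530,-344.5,15,3.07)
L=[vision.capture("top") for _ in range(8)]; c=L[0]; c["pixels"]=np.mean([l["pixels"] for l in L],0).round().astype(np.uint8)
pickle.dump(c,open("top2.pkl","wb"))
a=cv2.resize(c["pixels"][138:212,158:204,::-1],None,fx=8,fy=8,interpolation=cv2.INTER_CUBIC)
b=cv2.resize(c["pixels"][138:212,334:386,::-1],None,fx=8,fy=8,interpolation=cv2.INTER_CUBIC)
cv2.imwrite("pics/d.png",np.hstack([a,b])); print(a.shape)
s=vision.capture("scene"); crop(s,190,460,130,310,2.8,"pics/e.png")
E
```

```text
time: 27.12
tool_pos: [530.1, 10.0, 144.8]
tcp_rot: [-3.141, -0.003, 3.026]
contact_force: [0.5, -0.0, 1.3]
grip_width: 91.6
finger_force: 0.0
time: 28.12
tool_pos: [526.7, -347.1, 144.3]
tcp_rot: [3.14, -0.003, 3.066]
contact_force: [0.0, 0.2, -0.1]
grip_width: 92.3
finger_force: 0.0
time: 28.38
tool_pos: [528.7, -343.6, 145.9]
tcp_rot: [3.141, -0.001, 3.071]
contact_force: [0.4, 0.8, 0.3]
grip_width: 91.7
finger_force: 0.0
dp [-0.0014 -0.0009  0.1309] rot [ 0.0009 -0.0008  0.001 ] t 28.38
(592, 368, 3)
```

View pics/d.png

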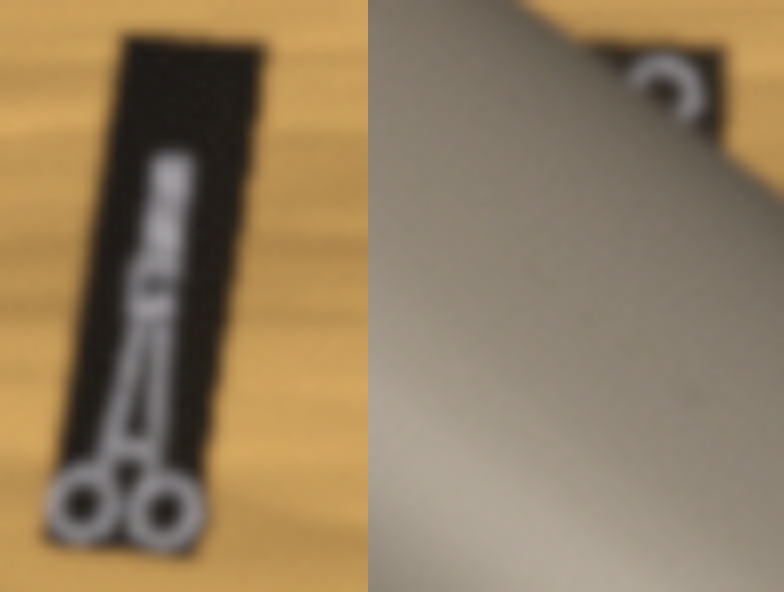

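View pics/e.png

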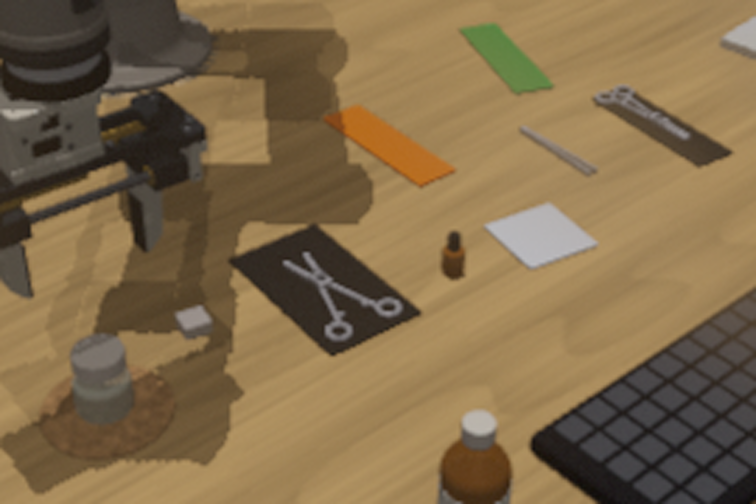

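The shut clamp lies centred along the slim pad, with its hinge at (152,290) in the crop. The open clamp lies along the broad pad in the scene view. The jar stands on the cork mat. Next I'll pick up the jar and re-measure the now bare tile.

```bash
python3 -m pendant '{"dp":[[0,0,0.02],[0,0,0.05],[-0.0008,-0.0005,0.08],[-0.0008,-0.0005,0.105],[-0.0008,-0.0005,0.12],[-0.0008,-0.0005,0.128],[-0.0008,-0.0005,0.13],[-0.0008,-0.0005,0.13]],"rotation":[[0,0,0],[0,0,0],[0,0,0],[0,0,0],[0,0,0],[0,0,0],[0,0,0],[0,0,0]]}' && python3 -m pendant '{"dp":[[0,0,0],[0,0,0],[0,0,0],[0,0,0],[0,0,0],[0,0,0],[0,0,0]],"rotation":[[0,0,0],[0,0,0],[0,0,0],[0,0,0],[0,0,0],[0,0,0],[0,0,0]]}' 0.04;  python3 -m pendant '{"dp":[[0,0,-0.01],[0,0,-0.03],[0,0,-0.055],[0,0,-0.075],[0,0,-0.085],[0,0,-0.085]],"rotation":[[0,0,0],[0,0,0],[0,0,0],[0,0,0],[0,0,0],[0,0,0]]}'
python3 - <<'E'
from h import *
c=pickle.load(open("top2.pkl","rb")); m=np.zeros((400,640),np.uint8); m[125:175,250:300]=(c["pixels"].min(2)>140)[125:175,250:300]
print(rect(c,m,4)[0])
goto(593,102.5,100,3.0)
E
```

```text
time: 29.82
tool_pos: [530.0, -345.9, 16.9]
tcp_rot: [-3.141, 0.001, 3.07]
contact_force: [0.5, 0.2, -1.1]
grip_width: 91.5
finger_force: 0.0
time: 30.7
tool_pos: [529.6, -345.5, 16.2]
tcp_rot: [3.141, -0.0, 3.07]
contact_force: [0.1, 0.7, 1.0]
grip_width: 47.0
finger_force: 30.0
time: 31.45
tool_pos: [529.8, -345.8, 101.9]
tcp_rot: [-3.141, 0.001, 3.07]
contact_force: [0.2, -0.2, -1.3]
grip_width: 47.1
finger_force: 30.0
((593.3377075195312, 102.79174041748047), (82.13998413085938, 82.41609954833984), 78.8593978881836)
dp [-0.0308  0.4517  0.0016] rot [-0.0007  0.0011  0.0697] t 31.45
```

```bash
python3 -m pendant '{"dp":[[-0.001,0.015,0],[-0.003,0.045,0],[-0.006,0.085,0],[-0.009,0.128,0],[-0.012,0.171,0],[-0.0145,0.214,0],[-0.0175,0.257,0],[-0.0205,0.3,0]],"rotation":[[0,0,0],[0,0,0],[0,0,0],[0,0,0],[0,0,0],[0,0,0],[0,0,0],[0,0,0]]}'; python3 -m pendant '{"dp":[[-0.003,0.04,0],[-0.0055,0.08,0],[-0.008,0.115,0],[-0.0095,0.138,0],[-0.0102,0.148,0],[-0.0105,0.152,0],[-0.0105,0.152,0],[-0.0105,0.152,0]],"rotation":[[0,0,0],[0,0,0],[0,0,0],[0,0,0],[0,0,0],[0,0,0],[0,0,0],[0,0,0]]}'
python3 -c "
from h import *
goto(593.2,102.6,16.2,3.07)"
```

```text
time: 32.45
tool_pos: [570.8, -45.3, 100.3]
tcp_rot: [3.141, -0.002, 3.07]
contact_force: [0.6, -0.0, -1.3]
grip_width: 46.9
finger_force: 30.0
time: 33.45
tool_pos: [592.9, 102.2, 101.2]
tcp_rot: [-3.141, -0.0, 3.069]
contact_force: [0.1, 0.2, -1.2]
grip_width: 46.7
finger_force: 30.0
dp [-0.0003  0.0004  0.085 ] rot [-0.0001 -0.0002 -0.0012] t 33.45
```

```bash
python3 -m pendant '{"dp":[[0,0,0.015],[0,0.0004,0.04],[0,0.0004,0.06],[0,0.0004,0.073],[0,0.0004,0.08],[0,0.0004,0.083],[0,0.0004,0.0848],[0,0.0004,0.085]],"rotation":[[0,0,0],[0,0,0],[0,0,0],[0,0,0],[0,0,0],[0,0,0],[0,0,0],[0,0,0]]}'; python3 -m pendant '{"dp":[[0,0,0.0003],[0,0,0.0003]],"rotation":[[0,0,0],[0,0,0]]}'
```

```text
time: 34.45
tool_pos: [593.3, 103.5, 16.6]
tcp_rot: [3.141, 0.001, 3.07]
contact_force: [0.4, 0.4, -1.4]
grip_width: 47.1
finger_force: 30.0
time: 34.7
tool_pos: [593.1, 103.5, 16.2]
tcp_rot: [3.141, 0.001, 3.07]
contact_force: [-0.8, -0.3, -1.2]
grip_width: 47.1
finger_force: 30.0
```

```bash
python3 -m pendant '{"dp":[[0,-0.0005,0.0003],[0,-0.0005,0.0005],[0,-0.0005,0.0005]],"rotation":[[0,0,0],[0,0,0],[0,0,0]]}'; python3 -m pendant '{"dp":[[0,0,0],[0,0,0],[0,0,0],[0,0,0]],"rotation":[[0,0,0],[0,0,0],[0,0,0],[0,0,0]]}' 0.066;  python3 -m pendant '{"dp":[[0,0,-0.01],[0,0,-0.03],[0,0,-0.06],[0,0,-0.09],[0,0,-0.12],[0,0,-0.135],[0,0,-0.14]],"rotation":[[0,0,0],[0,0,0],[0,0,0],[0,0,0],[0,0,0],[0,0,0],[0,0,0]]}'
python3 -c "
from h import *
goto(150,503,200,2.852)"
```

```text
time: 35.08
tool_pos: [593.2, 103.4, 16.2]
tcp_rot: [3.141, 0.001, 3.07]
contact_force: [-1.8, 2.9, 4.0]
grip_width: 47.2
finger_force: 30.0
time: 35.58
tool_pos: [592.9, 102.8, 15.3]
tcp_rot: [-3.142, -0.0, 3.07]
contact_force: [0.4, 0.5, -0.0]
grip_width: 66.1
finger_force: 0.0
time: 36.45
tool_pos: [593.2, 102.9, 156.3]
tcp_rot: [3.141, 0.001, 3.07]
contact_force: [-0.7, -0.8, 0.3]
grip_width: 66.1
finger_force: 0.0
dp [ 0.4706  0.3672 -0.0442] rot [0.0004 0.0013 0.2178] t 36.45
```

Now withdraw towards the start pose and look.

```bash
python3 -m pendant '{"dp":[[0.015,0.012,-0.01],[0.05,0.04,-0.02],[0.09,0.07,-0.03],[0.13,0.1,-0.04],[0.17,0.13,-0.045],[0.21,0.165,-0.045],[0.25,0.195,-0.045],[0.28,0.22,-0.045]],"rotation":[[0,0,0],[0,0,0],[0,0,0],[0,0,0],[0,0,0],[0,0,0],[0,0,0],[0,0,0]]}'; python3 -m pendant '{"dp":[[0.04,0.03,0],[0.08,0.06,0],[0.12,0.09,0],[0.15,0.12,0],[0.17,0.135,0],[0.18,0.14,0],[0.18,0.14,0],[0.18,0.14,0]],"rotation":[[0,0,0],[0,0,0],[0,0,0],[0,0,0],[0,0,0],[0,0,0],[0,0,0],[0,0,0]]}'
python3 - <<'E'
from h import *
from plant import vision
L=[vision.capture("top") for _ in range(8)]; c=L[0]; c["pixels"]=np.mean([l["pixels"] for l in L],0).round().astype(np.uint8)
pickle.dump(c,open("top3.pkl","wb"))
a=cv2.resize(c["pixels"][125:220,155:400,::-1],None,fx=3.2,fy=3.2,interpolation=cv2.INTER_CUBIC)
b=cv2.resize(c["pixels"][138:212,334:386,::-1],None,fx=4,fy=4,interpolation=cv2.INTER_CUBIC)
crop(c,155,480,125,220,2.4,"pics/f.png"); crop(c,330,390,138,212,8,"pics/g.png")
m=np.zeros((400,640),np.uint8); m[100:170,255:297]=(c["pixels"].min(2)>140)[100:170,255:297]
E
```

```text
time: 37.45
tool_pos: [326.3, 343.3, 200.0]
tcp_rot: [-3.141, -0.002, 3.071]
contact_force: [0.9, -0.3, -0.5]
grip_width: 65.8
finger_force: 0.0
time: 38.45
tool_pos: [160.4, 494.3, 200.4]
tcp_rot: [-3.141, 0.0, 3.069]
contact_force: [-0.7, -0.0, 0.2]
grip_width: 66.0
finger_force: 0.0
```

View pics/f.png

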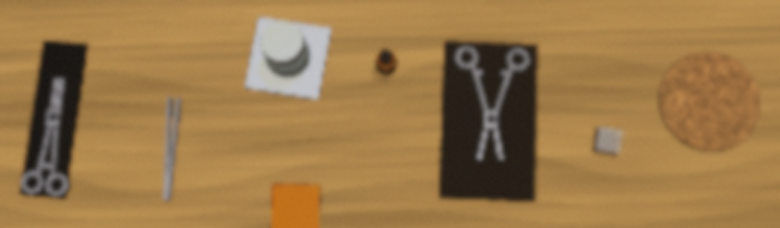

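View pics/g.png

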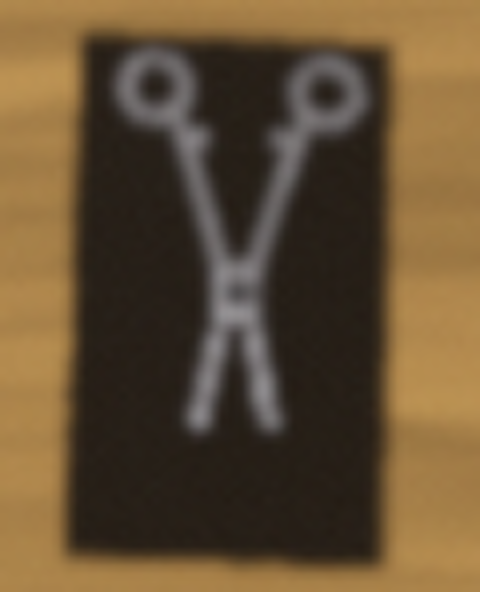

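Crop f shows the jar upright on the tile with its lid at (286,42), both clamps on their pads and the cork mat empty. In crop g the open clamp's hinge is at (237,292) and the pad centre at about (231,299), so it is within 2–3 mm. I'll check the jar numerically and then hand in.

```bash
python3 - <<'E'
from h import *
c=pickle.load(open("top3.pkl","rb"))
print("jar",cr(c,[(286,42)],155,125,64,2.4),"open",cr(c,[(237,292)],330,138,12,8),cr(c,[(231,299)],330,138,4,8))
from plant import workorder
print(workorder.close_job())
E
```

```text
jar [[591.35018398  97.94431738]] open [[ 517.42435846 -109.71781416]] [[ 517.03740878 -108.46366814]]
the job is handed in; nothing more can be done
None
```

The job is handed in after about 39 s of robot time: the jar went to the cork mat first, then each clamp to its pad and the jar upright onto the tile (my rough last reading of its lid was up to 5 mm off centre), leaving the cork mat empty.

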